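# Nest a flipped aluminium channel into the rack

### The arm

A 7-joint arm with a two-finger parallel gripper is mounted at the origin on a cart in front of the work surface, level with it; the furniture and walls round the work are solid. World frame = base frame: x ahead of the robot, y to its left, z up, the work surface at z = 0. Lengths are in m, angles in rad, forces in N, time in s.
With the tool pointing down it reaches from about 0.425 to 0.875 m from the base axis. Payload 4.7 kg.
Tool frame: the origin (TCP) lies between the finger pads; the fingertips stand 14 mm ahead of it and the grasp point (between the pads) lies 5 mm behind it; z points along the fingers, y is the line along which they close (so a half turn about z gives the same grasp; the last joint's range is limited). The gripper opens to 87 mm and grips with 3 to 60 N. Pads are 19 mm wide; open, the fingers measure 117 mm over their backs; the gripper's body (75 mm by 190 mm) begins 51 mm behind the grasp point.
Start: joints at [1.172, 0.321, -0.07, 1.45, 0.023, 1.371, -0.057], TCP at [0.261, -0.595, 0.237] pointing down, gripper open.
Joint ranges: [-2.86, 2.86], [-0.3, 2.09], [-1.38, 1.24], [0.06, 2.45], [-1.56, 4.7], [0.09, 2.05], [-2.69, 2.69]. Speed limits (rad/s): [2.57, 2.57, 3.14, 3.14, 3.14, 3.14, 3.14].

### API

Orientations are given as a rotation vector (axis times angle).
In Python, from bench import ctrl gives the robot as it stands.
- The arm moves only by the shell command python3 -m inch 'ROWS' [OPENING] [FORCE]. ROWS is JSON, a list of rows, each a list of 6 numbers: the shift along the world's x, y, z in mm, then the turn, a rotation vector about the world's x, y, z in degrees. In form: [[tx, ty, tz, rx, ry, rz], ...]. A call has 1 to 20 rows; each row is the pose to reach, as a shift and turn from the pose commanded when the call began; what a row does not reach only later rows make up. A row lasts 1/8 s, in which the tool goes at most 62.5 mm and 10.7 degrees, less where a joint would pass 70% of its speed; a pose out of reach is approached as far as the arm can. A call with a gripper value outside its range is refused whole. OPENING is the finger opening in mm, from 0 to 87, set as the call begins (- or left out, the last holds). The fingers move at their own pace and stop on an object; FORCE is the grip in N (left out, the last holds). Time passes only in rows, so rows that repeat a pose let the fingers close. It gives the time, the measured TCP pose, the force, the opening and the grip force at its end, in the units of the state.
- ctrl.get_state(): the state, without advancing time (a new reading comes with each control period).
- ctrl.get_image(name): name is "scene" or "top" or "wrist"; returns (picture, depth): 480x640x3 uint8, red, green, blue; 480x640 float32, m along the optical axis (not along the pixel's ray), 0 where there is no reading.
- ctrl.camera_params(name): a dict with "mtx" (3x3 intrinsics, pixels), "dist_coeffs" ([k1, k2, p1, p2, k3] as OpenCV has them; the pictures are not rectified), "T" (4x4, takes a point from camera to world coordinates). Camera axes: x right, y down, z forward; pixel columns grow to the right and rows downward; lengths in m; the calibration is good to about 2 mm. A picture is of the moment at which its call begins: read the wrist's pose just before it. camera_params takes no time and is no camera call; for the wrist camera it gives the pose at the moment of the call.
- ctrl.close_job(): hands the job in; it is judged then, once.
The state is a dict: "time": time; "joint_positions": joint angles; "qd": joint speeds; "joint_torque": joint torques, N m; "position": TCP position; "tool_rot": TCP orientation; "ft_force": force on the tool from outside, world axes, zero at the start; "torque": the same for the moment, N m; "grip_width": opening from 0.0 (shut) to 1.0 (fully open); "grip_force": force on a finger pad.
Only numpy, scipy, OpenCV 4.12 (cv2) and the standard library are available. Lean on these libraries where they do the work, as an engineer would, in place of code of your own. Each camera call takes 0.05 s, during which the arm holds its last target. There are 200 camera calls.

### The job

Two aluminium U-channels stand mouth up side by side in the plywood rack. Take the loose channel that is as long as they are and lay it, mouth down as it is, over the middle of the rack so that the channels interlock: one of its legs hanging in each trough, fully seated and its ends about level with theirs. Leave the short channel alone.

Things in the scene. Friction and masses are not known exactly. Their poses are not given: they have to be found in the camera images.
- rack: fixed plywood rack 140 (x) x 152 (y) x 42 mm high holding two fixed aluminium U-channels mouth up, 130 mm long along x, 56 wide, 30 high, 3 mm sheet, centre lines at y = +-38. Origin: centre of underside, on the bench; z up. Trough floors at z 15, leg tops 42. Inner legs at |y| 10 to 13 (wooden rib between, top 28), troughs |y| 13 to 63, outer legs 63 to 66
- channel_long: loose aluminium U-channel lying mouth down, 130 mm long (x), 56 wide (y), 30 high, 3 mm sheet, 110 g; a half turn looks alike. Grasp across the 56 mm. Origin: centre of its footprint, level with its leg tips; z up. Nested, it straddles both inner legs, centred on the rack's x = y = 0, length along the rack's x, leg tips 15 mm above the bench
- channel_short: like loose channel lying mouth down but only 80 mm long (x), 56 wide (y), 30 high. Origin: centre of its footprint, level with its leg tips. Not wanted: left where it lies

How it is judged:
By the outcome, as a careful person would: the job done as asked, in the order asked, and still so for the second after the job is handed in, with the robot touching nothing.
It also fails if it takes over 34 s, if anything falls off the work surface, if the arm or the gripper's body presses on something with over 40 N, if the wrist force passes 120 N, or if a joint passes its speed limit or range.

## Working session

There is one attempt and no reset: what is moved stays moved. The work goes in short steps, Python scripts to look and compute and a shell command to move; the robot and the scene stay as the last step left them, time stands still between calls to the robot, and variables do not carry over. Pictures are saved under pics/ and viewed, at most 10 in all, crops included, and the job is handed in when it is done.

```bash
mkdir -p pics; ls
python3 - <<'E'
from bench import ctrl
import cv2, numpy as np
s=ctrl.get_state(); print(s)
for n in ("top","scene"):
    im,d=ctrl.get_image(n); cv2.imwrite(f"pics/{n}0.png",im[:,:,::-1]); np.save(f"{n}0.npy",d)
    p=ctrl.camera_params(n); print(n,p["T"].round(3).tolist())
E
```

```text
pics
{'time': 0.0, 'joint_positions': array([ 1.17209454,  0.32184042, -0.07009253,  1.45161667,  0.02256848,
        1.37081788, -0.05688581]), 'qd': array([-0.00150872,  0.00133904, -0.00060976,  0.00034662,  0.00054631,
       -0.00222628, -0.00057536]), 'joint_torque': array([-5.31927362e-04, -4.91290998e+01, -4.03769799e-01, -3.12535357e+01,
       -6.38032285e-02,  4.36724047e-02,  1.41085875e-04]), 'position': array([ 0.26053084, -0.59494641,  0.23547952]), 'tool_rot': array([-3.07309513e+00, -6.43524456e-01,  7.06513163e-04]), 'ft_force': array([-0.85545595, -0.02119838,  0.36491684]), 'torque': array([ 0.02796654, -0.03419048, -0.04300598]), 'grip_force': 0.0, 'grip_width': 0.9969558266606259}
top [[0.054, -0.978, 0.203, 0.326], [-0.999, -0.054, 0.008, -0.016], [0.003, -0.203, -0.979, 0.914], [0.0, 0.0, 0.0, 1.0]]
scene [[-0.89, -0.223, 0.397, 0.16], [-0.455, 0.481, -0.75, 0.631], [-0.024, -0.848, -0.529, 0.479], [0.0, 0.0, 0.0, 1.0]]
```

View pics/top0.png

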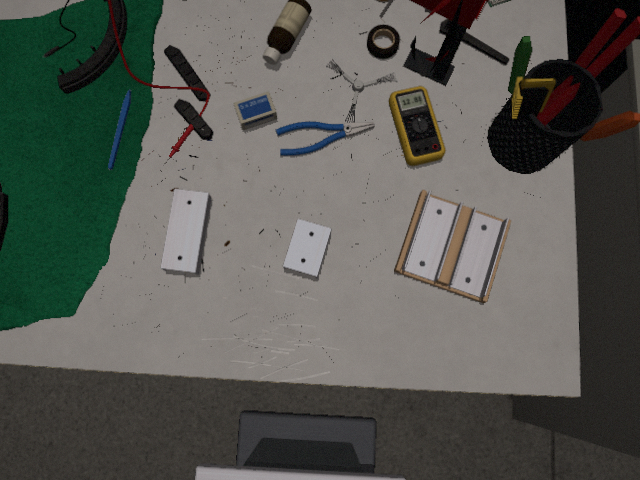

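The top view shows the long channel at about (186,231), the short one at (307,248), and the rack at (453,246). Next I measure them from the depth image.

```bash
cat > h.py <<'E'
import cv2, numpy as np
def cloud(p,d):
    v,u=np.nonzero(d>0)
    n=cv2.undistortPoints(np.c_[u,v].astype(float)[:,None],np.array(p["mtx"]),np.array(p["dist_coeffs"]))[:,0]
    z=d[v,u]; P=np.c_[n*z[:,None],z]; T=np.array(p["T"])
    return u,v,P@T[:3,:3].T+T[:3,3]
E
python3 - <<'E'
from bench import ctrl
from h import *
p=ctrl.camera_params("top"); d=np.load("top0.npy"); u,v,W=cloud(p,d)
b=(abs(u-260)<30)&(abs(v-320)<30); print("bench z",np.median(W[b,2]),W[b,2].std())
for n,(a,b_,c,e),lo,hi in [("long",(155,215,182,280),.024,.038),("short",(278,335,212,282),.024,.038),("rack",(390,515,185,305),.012,.06),("racktop",(390,515,185,305),.035,.06)]:
    m=(u>=a)&(u<=b_)&(v>=c)&(v<=e)&(W[:,2]>lo)&(W[:,2]<hi); Q=W[m]
    (cx,cy),(w,h),ang=cv2.minAreaRect((Q[:,:2]*1000).astype(np.float32))
    print(n,m.sum(),round(cx,1),round(cy,1),"size",round(w,1),round(h,1),"ang",round(ang,2),"z",np.median(Q[:,2]).round(4))
im=cv2.imread("pics/top0.png"); 
c1=cv2.resize(im[180:285,150:220],None,fx=5,fy=5,interpolation=cv2.INTER_CUBIC)
c2=cv2.resize(im[183:308,388:518],None,fx=4,fy=4,interpolation=cv2.INTER_CUBIC)
o=np.zeros((525,350+520,3),np.uint8);o[:525,:350]=c1;o[:500,350:]=c2
cv2.imwrite("pics/crop0.png",cv2.resize(o,None,fx=.91,fy=.91))
E
```

```text
bench z 0.00035388199046448854 0.0016050618841289086
long 2822 508.4 203.2 size 56.5 129.5 ang 86.34 z 0.0304
short 1807 490.5 8.5 size 56.3 80.3 ang 76.58 z 0.0302
rack 7763 509.0 -223.3 size 152.2 139.5 ang 73.1 z 0.0166
racktop 846 509.3 -223.6 size 132.8 129.1 ang 73.11 z 0.0418
```

View pics/crop0.png

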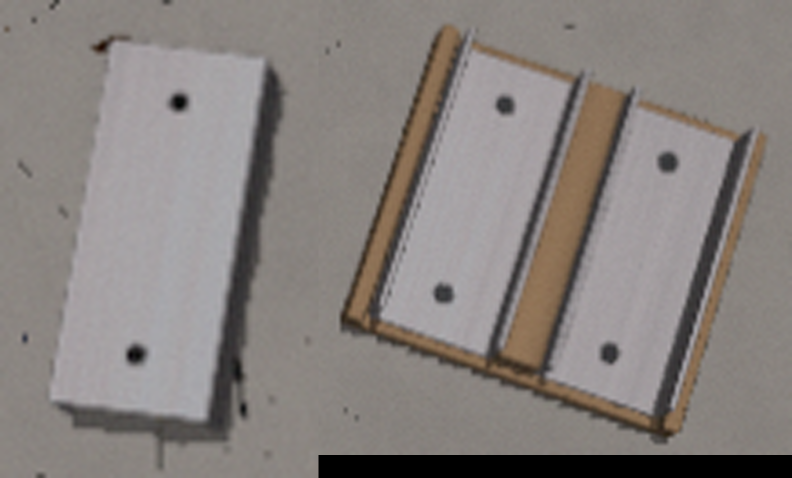

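View pics/scene0.png

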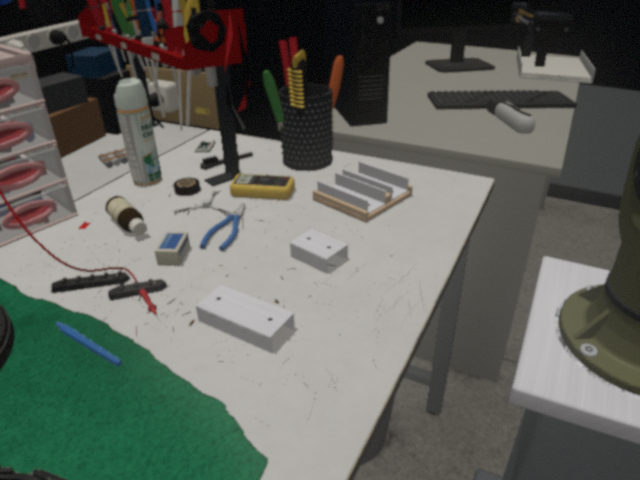

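The crop shows long-channel holes at (178,102) and (137,354) and the rack's rib at about (565,220). The fitted sizes match the given ones (129.5x56.5 mm, 152x139.5 mm). The scene view shows the way is clear. The long channel is at (508.4, 203.2) with its length at -3.7°, and the rack is at (509, -223.4) with its x axis at -16.9°. The tool's y line is at 113.7° now and needs 86.3°, so I turn it -27.3°.

```bash
python3 -m inch '[[240,345,0,0,0,-10],[240,345,0,0,0,-20],[240,345,0,0,0,-27.3],[240,345,0,0,0,-27.3],[240,345,0,0,0,-27.3],[240,345,0,0,0,-27.3],[240,345,0,0,0,-27.3],[248,798,-80,0,0,-27.3],[248,798,-80,0,0,-27.3],[248,798,-80,0,0,-27.3],[248,798,-80,0,0,-27.3],[248,798,-80,0,0,-27.3],[248,798,-80,0,0,-27.3],[248,798,-80,0,0,-27.3],[248,798,-80,0,0,-27.3],[248,798,-80,0,0,-27.3],[248,798,-80,0,0,-27.3],[248,798,-80,0,0,-27.3],[248,798,-80,0,0,-27.3]]' 87 25
python3 - <<'E'
from bench import ctrl
from h import *
s=ctrl.get_state(); print(s["joint_positions"].round(2))
p=ctrl.camera_params("wrist"); im,d=ctrl.get_image("wrist"); cv2.imwrite("pics/w1.png",im[:,:,::-1])
u,v,W=cloud(p,d)
m=(W[:,2]>.024)&(W[:,2]<.036)&(abs(W[:,0]-.508)<.1)&(abs(W[:,1]-.203)<.06); print(m.sum())
print(cv2.minAreaRect((W[m,:2]*1000).astype(np.float32)), np.median(W[m,2]))
E
```

```text
time: 2.48
position: [0.5092, 0.2012, 0.1568]
tool_rot: [3.139, -0.104, 0.001]
ft_force: [0.1, 0.2, 0.5]
grip_width: 1.0
grip_force: 0.0
[ 0.17  0.22 -0.67  1.79  0.14  1.18 -2.17]
11588
((516.29052734375, 202.15609741210938), (56.15500259399414, 110.80693054199219), 86.275390625) 0.029806459020056103
```

View pics/w1.png

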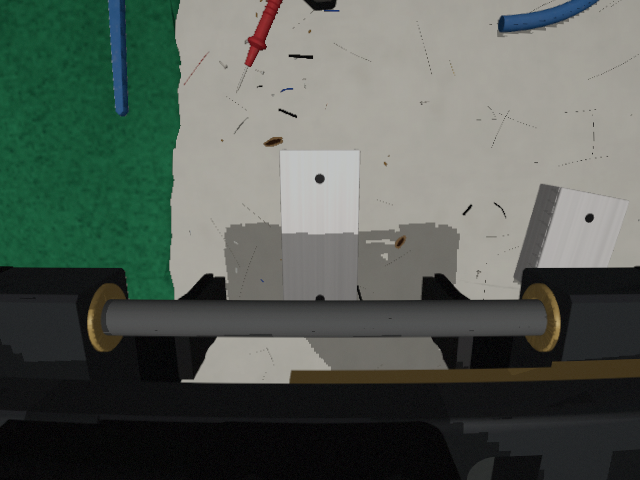

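The wrist view shows the channel centred between the fingers, holes at (320,178) and (320,298), far edge at row 150. It agrees with the top camera, so I go down and grip.

```bash
python3 -m inch '[[-1,1,-40,0,0,0],[-1,1,-80,0,0,0],[-1,1,-110,0,0,0],[-1,1,-125,0,0,0],[-1,1,-139,0,0,0],[-1,1,-139,0,0,0],[-1,1,-139,0,0,0]]' 87 25
python3 -m inch '[[0,0,0,0,0,0],[0,0,0,0,0,0],[0,0,0,0,0,0],[0,0,0,0,0,0],[0,0,0,0,0,0],[0,0,0,0,0,0]]' 40 25
```

```text
time: 3.4
position: [0.5085, 0.2039, 0.0185]
tool_rot: [-3.14, 0.1, -0.002]
ft_force: [0.2, 0.7, 0.9]
grip_width: 1.002
grip_force: 0.0
time: 4.15
position: [0.5078, 0.2036, 0.0177]
tool_rot: [3.14, -0.1, 0.0]
ft_force: [-0.4, 0.0, 0.8]
grip_width: 0.639
grip_force: 25.0
```

Gripped at 55.6 mm, as expected. I lift and carry it to above the rack.

```bash
python3 -m inch '[[0,0,40,0,0,0],[0,0,90,0,0,0],[0,-30,120,0,0,0],[0,-80,120,0,0,-4],[0,-130,120,0,0,-8],[0,-180,120,0,0,-13.2],[0,-230,120,0,0,-13.2],[0,-280,120,0,0,-13.2],[0,-330,120,0,0,-13.2],[1,-380,120,0,0,-13.2],[1,-410,120,0,0,-13.2],[1,-427,120,0,0,-13.2],[1,-427,120,0,0,-13.2],[1,-427,120,0,0,-13.2],[1,-427,120,0,0,-13.2]]'
python3 - <<'E'
from bench import ctrl
from h import *
s=ctrl.get_state(); print(s["joint_positions"].round(2))
for n in ("top","wrist"):
    p=ctrl.camera_params(n); im,d=ctrl.get_image(n); cv2.imwrite(f"pics/{n}2.png",im[:,:,::-1])
    u,v,W=cloud(p,d); print(n)
    near=(abs(W[:,0]-.509)<.11)&(abs(W[:,1]+.223)<.11)
    for nm,lo,hi in (("rack",.010,.05),("chan",.140,.158)):
        m=near&(W[:,2]>lo)&(W[:,2]<hi); Q=W[m]
        if m.sum()>20: print(nm,m.sum(),cv2.minAreaRect((Q[:,:2]*1000).astype(np.float32)),np.median(Q[:,2]))
E
```

```text
time: 6.02
position: [0.5091, -0.2216, 0.1377]
tool_rot: [-3.108, 0.456, 0.0]
ft_force: [-0.5, -0.1, -1.4]
grip_width: 0.641
grip_force: 25.0
[ 0.68  0.21 -0.35  1.8   0.08  1.14 -1.56]
top
rack 3716 ((492.7703552246094, -218.68252563476562), (152.222412109375, 106.3170166015625), 72.63375091552734) 0.01624205913094845
chan 1573 ((476.5734558105469, -213.9185028076172), (58.737979888916016, 62.3392448425293), 72.36138916015625) 0.1504077427401922
wrist
rack 10140 ((522.6860961914062, -227.6663818359375), (151.61239624023438, 111.34881591796875), 73.28535461425781) 0.02076164063495431
chan 28868 ((530.0098266601562, -229.69845581054688), (76.14392852783203, 85.09446716308594), 73.39849853515625) 0.1497986853570934
```

View pics/wrist2.png

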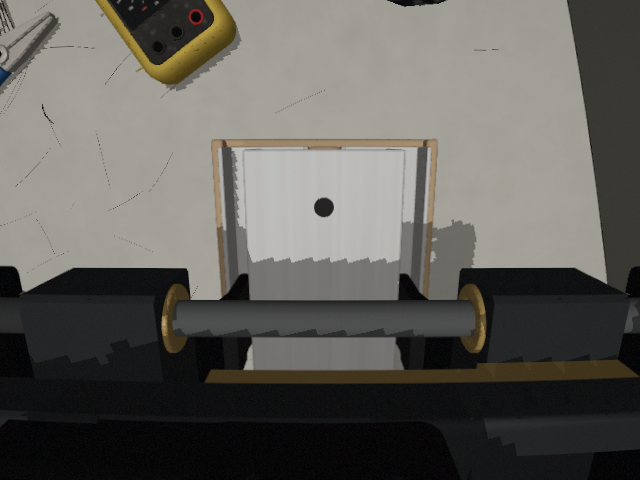

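The wrist view shows the channel (columns 245–405) centred over the rack (212–437) and parallel to it. The computed offsets are 0.5 mm or less along and within 2 mm across, so I lower it.

```bash
python3 -m inch '[[0,0,-30,0,0,0],[0,0,-60,0,0,0],[0,0,-75,0,0,0],[0,0,-85,0,0,0],[0,0,-92,0,0,0],[0,0,-97,0,0,0],[0,0,-101,0,0,0],[0,0,-104,0,0,0],[0,0,-104,0,0,0],[0,0,-104,0,0,0]]'
```

```text
time: 7.38
position: [0.5089, -0.2235, 0.0338]
tool_rot: [3.108, -0.46, 0.0]
ft_force: [-0.2, -0.7, -0.1]
grip_width: 0.641
grip_force: 25.0
```

```bash
python3 -m inch '[[0,0,-0.5,0,0,0],[0,0,-1,0,0,0],[0,0,-1,0,0,0],[0,0,-1,0,0,0]]'
python3 -m inch '[[0,0,0,0,0,0],[0,0,0,0,0,0],[0,0,0,0,0,0],[0,0,0,0,0,0]]' 72
python3 -m inch '[[0,0,10,0,0,0],[0,0,30,0,0,0],[0,0,60,0,0,0],[0,0,110,0,0,0],[-40,-40,170,0,0,0],[-90,-100,190,0,0,0],[-150,-200,190,0,0,0],[-170,-260,190,0,0,0],[-170,-260,190,0,0,0],[-170,-260,190,0,0,0]]'
python3 - <<'E'
from bench import ctrl
from h import *
p=ctrl.camera_params("top"); im,d=ctrl.get_image("top"); cv2.imwrite("pics/top3.png",cv2.resize(im[150:330,350:560,::-1],None,fx=3,fy=3))
u,v,W=cloud(p,d); near=(abs(W[:,0]-.509)<.1)&(abs(W[:,1]+.223)<.1)
R=cv2.getRotationMatrix2D((0,0),0,1); a=np.radians(-16.9); L=(W[:,:2]*1000-[509,-223.4])@np.array([[np.cos(a),-np.sin(a)],[np.sin(a),np.cos(a)]])
m=near&(abs(L[:,1])<35)&(W[:,2]>.036); print(cv2.minAreaRect(L[m].astype(np.float32)))
for x in (-50,0,50): print([np.median(W[near&(abs(L[:,0]-x)<8)&(abs(L[:,1]-y)<5),2]).round(4) for y in (-20,0,20)])
E
```

```text
time: 7.88
position: [0.5088, -0.2235, 0.0327]
tool_rot: [3.108, -0.46, 0.0]
ft_force: [-0.5, -0.6, -1.0]
grip_width: 0.643
grip_force: 25.0
time: 8.38
position: [0.5088, -0.2234, 0.0326]
tool_rot: [3.108, -0.46, 0.0]
ft_force: [0.1, -1.3, -0.0]
grip_width: 0.82
grip_force: 0.0
time: 9.62
position: [0.3351, -0.4874, 0.2235]
tool_rot: [3.104, -0.469, -0.001]
ft_force: [0.3, 0.5, -0.7]
grip_width: 0.828
grip_force: 0.0
((0.23041534423828125, -0.9331760406494141), (55.732540130615234, 130.3467559814453), 89.48226165771484)
[np.float64(0.0455), np.float64(0.0455), np.float64(0.0459)]
[np.float64(0.0459), np.float64(0.0456), np.float64(0.0455)]
[np.float64(0.0449), np.float64(0.0456), np.float64(0.0456)]
```

View pics/top3.png

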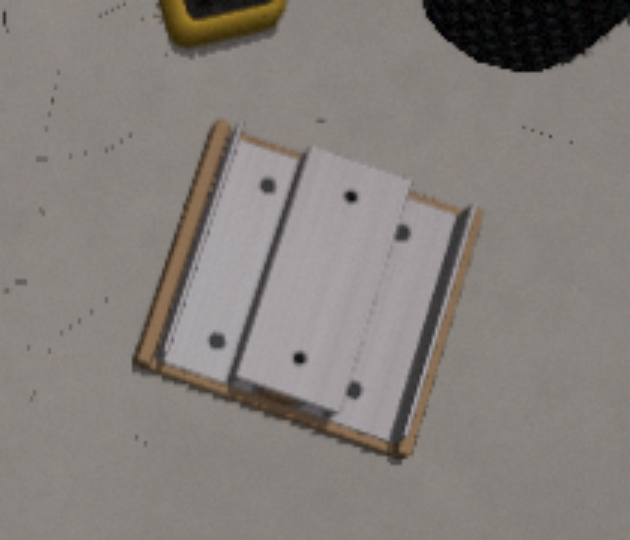

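The picture shows the channel flat over the rack's middle (corners near (310,148) and (340,412)), with the robot clear of it. Its top is at 45.5 mm (45 expected), it is level, and it sits within 1 mm of centre and 0.5° of the rack's axis, so it is fully seated.

```bash
python3 -c "
from bench import ctrl
print(ctrl.close_job())"
```

```text
the job is handed in; nothing more can be done
None
```

The long channel is nested mouth down over the middle of the rack, fully seated and within 1 mm of centre; the short channel was left alone and the job was handed in at about 10 s.

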